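Ply up a rubber specimen and hold the hardness gauge on it

ROBOT

A 6-joint arm with a two-finger parallel gripper is mounted at the origin on a cart in front of the work surface, level with it; the furniture and walls round the work are solid. World frame = base frame: x ahead of the robot, y to its left, z up, the work surface at z = 0. Lengths are in m, angles in rad, forces in N, time in s.
With the tool pointing down it reaches from about 0.25 to 0.775 m from the base axis. Payload 4 kg.
Tool frame: the origin (TCP) lies between the finger pads; the fingertips stand 25 mm ahead of it and the grasp point (between the pads) lies 6 mm ahead of it; z points along the fingers, y is the line along which they close (so a half turn about z gives the same grasp; the last joint's range is limited). The gripper opens to 85 mm and grips with 20 to 120 N. Pads are 22 mm wide; open, the fingers measure 114 mm over their backs; the gripper's body (76 mm by 85 mm) begins 54 mm behind the grasp point. The pads swing forward as they close: fully open they stand 13 mm farther back than shut.
Start: joints at [-1.42, 0.087, 1.371, -0, 1.684, -0.103], TCP at [0.138, -0.532, 0.256] pointing down, gripper open.
Joint ranges: [-3.1, 3.1], [-0.76, 2.03], [0.27, 2.55], [-1.08, 4.22], [0.17, 2.65], [-2.57, 2.57]. Speed limits (rad/s): [2.79, 2.79, 3.14, 3.14, 3.14, 3.14].

INTERFACE

Orientations are given as [roll, pitch, yaw] about the fixed x, y, z axes, in that order (R = Rz(yaw) Ry(pitch) Rx(roll)).
In Python, from plant import arm, eyes, ticket gives the robot as it stands. The module is installed in compiled form; this text tells all that it offers.
- The arm moves only by the tool carry_out, never from a script. Its argument "steps" is a list of rows, each a list of 4 numbers: the shift along the tool's x, y, z in m, then the turn about the tool's z in rad. A call has 1 to 10 rows; each row is the pose to reach, as a shift and turn from the pose commanded when the call began, along the tool's axes at that moment; what a row does not reach only later rows make up. A row lasts 1/12 s, in which the tool goes at most 41.7 mm and 7.16 degrees, less where a joint would pass 70% of its speed; a pose out of reach is approached as far as the arm can. A call with a gripper value outside its range is refused whole. "jaw" is the finger opening in m, from 0 to 0.0854, set as the call begins (left out, the last holds). The fingers move at their own pace and stop on an object; the grip force is fixed at half the most. Time passes only in rows, so rows that repeat a pose let the fingers close. It gives the time, the measured TCP pose, the force, the opening and the grip force at its end, in the units of the state.
- arm.get_obs(): the state, without advancing time (a new reading comes with each control period).
- eyes.get_image(name): name is "scene" or "top" or "wrist"; returns a dict with "pixels" (400x640x3 uint8, blue, green, red), "camera_matrix" (3x3 intrinsics, pixels), "dist" ([k1, k2, p1, p2, k3] as OpenCV has them; the pictures are not rectified), "cam_to_world" (4x4, takes a point from camera to world coordinates). Camera axes: x right, y down, z forward; pixel columns grow to the right and rows downward; lengths in m; the calibration is good to about 2 mm. A picture is of the moment at which its call begins. There is no depth.
- ticket.job_done(): hands the job in; it is judged then, once.
The state is a dict: "t": time; "joint_positions": joint angles; "joint_velocities": joint speeds; "joint_efforts": joint torques, N m; "ee_pos": TCP position; "tool_rot": TCP orientation; "wrist_force": force on the tool from outside, world axes, zero at the start; "wrist_torque": the same for the moment, N m; "opening": finger opening in m; "grasp_force": force on a finger pad.
Only numpy, scipy, OpenCV 4.12 (cv2) and the standard library are available. Lean on these libraries where they do the work, as an engineer would, in place of code of your own. Each camera call takes 0.05 s, during which the arm holds its last target. There are 200 camera calls.

TASK

Check the hardness of the seal rubber. One disc alone is too thin for the test, so gently lay the loose rubber disc, ink dot upwards, on top of the disc on the steel table with the edges flush, and let go of it; then lift the hardness gauge by its handle out of its rest block and stand its foot upright and flat on the rubber, centred on the ink dot, pressed down lightly with about 10 N. Finish while holding the gauge there, still gripped and pressed; do not ram it or set it down tilted, and leave the timer, tape and bottles where they are.

Things in the scene. Friction and masses are not known exactly. Their poses are not given: they have to be found in the camera images.
- disc_top_center (a point): centre (4 mm above its underside) of the loose disc of beige rubber, 56 mm across, 8 mm thick, 30 g, that starts flat on the worktop with its ink dot upwards; z axis up through the disc, x axis towards the ink dot
- ink_dot (a point): centre of the black ink dot, 8 mm across, on the upper face of the loose disc, 13 mm from the disc's centre; it moves with that disc
- disc_low_center (a point): centre (4 mm above its underside) of the other beige rubber disc, also 56 x 8 mm and 30 g but without a dot, lying loose on the steel table (its underside at 25 mm, its upper face at 33 mm above the worktop)
- table_center (a point): centre of the upper face of the fixed specimen table: a round ground-steel top 80 mm across, 25 mm above the worktop, on a grey round foot 114 mm across and 10 mm high
- gauge_handle (a point): centre of the gauge's handle: a black ribbed square post 24 x 24 mm, 42 mm tall, at the very top of the hand-held hardness gauge (260 g with its dial); point axes are the gauge's: z up along the gauge, -x out of the dial, x and y square to the handle's flat sides. Below the handle comes a short neck and then, from 24 mm below this point down to 80 mm below it, the round dial case, 56 mm wide along y and 22 mm thick along x; any side pair of the handle may be gripped
- gauge_foot (a point): centre of the flat underside of the gauge's round steel foot, 18 mm across, 108 mm straight below the handle's centre; same axes. Above it a 14 mm stem and, 24 mm up, a 32 mm collar by which the gauge hangs in the rest block. A sprung pin with a round 5 mm end stands 2.5 mm out of the foot
- gauge_pin (a joint): how far the sprung pin is pushed into the foot, 0 (free) to 0.0025 m; 0.6 N starts it moving and each further mm takes 3 N; on this rubber it stops at about 0.0018, when the foot meets the rubber all round (about 6.5 N in all); from there the contact is stiff and the force climbs fast. The needle of the dial follows it
- rest_mouth (a point): centre of the upper mouth of the hole in the fixed grey rest block, 64 x 64 x 34 mm; the through hole is 23 mm across; the gauge stands in it upright, its collar on the block's top (34 mm above the worktop), its foot 10 mm above the worktop, so the foot must rise 24 mm to be clear; the top of the standing gauge is 141 mm above the worktop
- timer: white countdown timer, 57 x 63 x 17 mm, bystander; origin at the centre of its underside
- tape_roll: roll of label tape lying flat, 66 mm across, 18 mm high, bystander; origin at the centre of its underside
- hdpe_125: white plastic bottle with red cap, 49 mm across, 100 mm tall, bystander; origin at the centre of its underside
- amber_60: brown bottle with black cap, 40 mm across, 82 mm tall, bystander; origin at the centre of its underside
Things that resemble listed ones, but are neither listed nor needed, are in the scene too. Of the things that look like the part that bears table_center, the larger one is meant.

How it is judged:
On the way, in this order (a step that is already met when the one before it is completed fails the run):
1. the loose disc lies on the lower disc on the steel table, edges flush within 4 mm, and is let go (horizontal distance between disc_top_center and disc_low_center below 0.004 m and z of disc_top_center in the frame of disc_low_center between 0.006 and 0.0095 m and angle between disc_top_center's own z axis and vertical below 0.05 rad and horizontal distance between disc_low_center and table_center below 0.015 m and height (world z) of disc_low_center above 0.025 m and contact force between the fingers and disc_top below 0.05 N), for 0.3 s.
2. the gripped gauge is lifted clear out of its rest block (height (world z) of gauge_foot above 0.037 m and contact force between the fingers and gauge above 2 N), for 0.2 s.
At the end, for the whole second after the job is handed in: Discs stacked on the table, centres within 4 mm (lower one within 15 mm of the table's centre), flat, not touched by fingers; gauge gripped and still, foot flat on the upper disc within 4.5 mm of the dot, within 0.06 rad of upright, pin pushed in over 1 mm, pressing with 4 to 22 N (all of step 1 and horizontal distance between gauge_foot and ink_dot below 0.0045 m and z of gauge_foot in the frame of ink_dot between -0.004 and 0.0005 m and angle between gauge_foot's own z axis and vertical below 0.06 rad and value of joint gauge_pin above 0.001 m and contact force between gauge and disc_top between 4 and 22 N and contact force between the fingers and gauge above 2 N and linear speed of gauge below 0.01 m/s); the arm keeps its last pose, push and grip.
It fails at once if the gauge is rammed on the rubber with more than 40 N (contact force between gauge and disc_top above 40 N).
It fails at once if the gauge bears on the rubber while tilted by more than 0.2 rad (contact force between gauge and disc_top above 1 N and angle between gauge_foot's own z axis and vertical above 0.2 rad).
It fails at once if the loose disc is dropped or flung (contact force between the fingers and disc_top below 0.01 N and linear speed of disc_top above 0.35 m/s).
It fails at once if the timer, tape roll or a bystander bottle is moved by more than 30 mm (distance of any of timer, tape_roll, hdpe_125, amber_60 from where it was at the start of the episode above 0.03 m).
It also fails if it takes over 72 s, if anything falls off the work surface, if the arm or the gripper's body presses on something with over 40 N, if the wrist force passes 120 N, or if a joint passes its speed limit or range.

## Working session

There is one attempt and no reset: what is moved stays moved. The work goes in short steps, Python scripts to look and compute and a tool call to move; the robot and the scene stay as the last step left them, time stands still between calls to the robot, and variables do not carry over. Pictures are saved under pics/ and viewed, at most 10 in all, crops included, and the job is handed in when it is done.

Besides the shell and the picture viewer there is one more tool, called as name(argument=value, ...) on one line, values as JSON. carry_out: Moves the arm, as the interface text tells. Its arguments: {"type":"object","properties":{"steps":{"type":"array","items":{"type":"array","items":{"type":"number"}}},"jaw":{"type":"number"}},"required":["steps"]}

```bash
mkdir -p pics; cat > h.py <<'E'
import cv2, numpy as np
from plant import arm, eyes, ticket
def grab(n):
    d=eyes.get_image(n); return d
def ray(d,uv):
    K=np.array(d["camera_matrix"],float);T=np.array(d["cam_to_world"],float)
    p=cv2.undistortPoints(np.array([[uv]],float),K,np.array(d["dist"],float))[0,0]
    return T[:3,3],T[:3,:3]@np.array([p[0],p[1],1.])
def onz(d,uv,z):
    o,r=ray(d,uv); return o+r*(z-o[2])/r[2]
def tri(a,b):
    A=[];B=[]
    for d,uv in (a,b):
        o,r=ray(d,uv); r=r/np.linalg.norm(r);P=np.eye(3)-np.outer(r,r);A.append(P);B.append(P@o)
    x=np.linalg.lstsq(np.vstack(A),np.hstack(B),rcond=None)[0]; return x
def proj(d,p):
    T=np.linalg.inv(np.array(d["cam_to_world"],float))
    return cv2.projectPoints(np.array([p],float),cv2.Rodrigues(T[:3,:3])[0],T[:3,3],np.array(d["camera_matrix"],float),np.array(d["dist"],float))[0][0,0]
E
python3 - <<'E'
from h import *
import pickle
for n in("scene","top","wrist"):
    d=grab(n); cv2.imwrite(f"pics/{n}0.png",d["pixels"]); pickle.dump(d,open(n+"0.pkl","wb"))
    print(n,np.round(d["cam_to_world"],3).tolist())
print(arm.get_obs())
E
```

```text
scene [[0.854, -0.34, 0.393, -0.068], [-0.519, -0.539, 0.663, -1.077], [-0.014, -0.771, -0.637, 1.11], [0.0, 0.0, 0.0, 1.0]]
top [[0.01, -0.995, 0.099, 0.48], [-1.0, -0.009, 0.012, 0.006], [-0.011, -0.099, -0.995, 1.214], [0.0, 0.0, 0.0, 1.0]]
wrist [[0.251, -0.926, -0.281, 0.209], [-0.968, -0.241, -0.07, -0.514], [-0.003, 0.289, -0.957, 0.373], [0.0, 0.0, 0.0, 1.0]]
{'t': 0.15, 'joint_positions': array([-1.42013344e+00,  8.78165106e-02,  1.37192865e+00, -1.85224992e-05,
        1.68362030e+00, -1.03113077e-01]), 'joint_velocities': array([-0.00132253, -0.00297415, -0.00434707, -0.00028816, -0.00123021,
       -0.00109699]), 'joint_efforts': array([ 9.64500468e-04, -3.52371812e+01, -3.13679409e+01, -2.80861505e-04,
        8.03026487e-03,  2.90420445e-06]), 'ee_pos': array([ 0.13801381, -0.53204074,  0.25537996]), 'tool_rot': array([-3.13982737e+00, -1.64165256e-04,  2.53773745e-01]), 'wrist_force': array([ 1.36859455, -0.02401458, -0.54554883]), 'wrist_torque': array([ 0.04405934, -0.07847119, -0.00612421]), 'grasp_force': 0.0, 'opening': 0.08528500734352827}
```

View pics/top0.png

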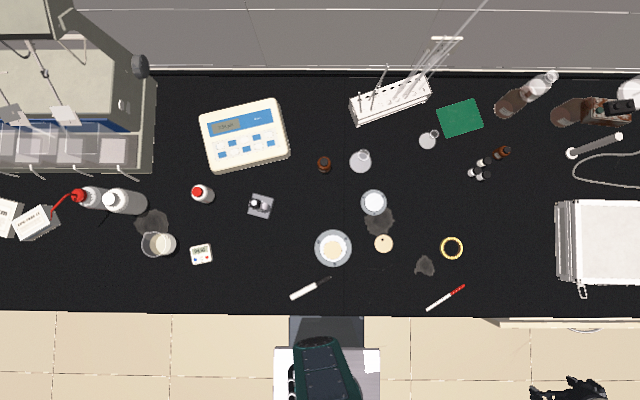

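View pics/scene0.png

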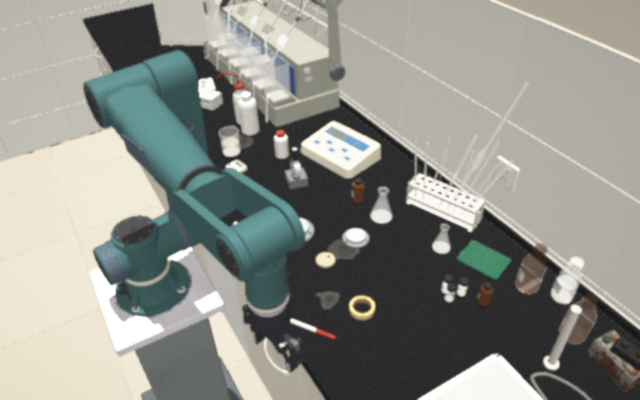

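The top view shows the larger table, with a disc on it, at (333,248). A similar but smaller stand without a disc is at (374,203). The loose disc with its dot is at (384,243), and the gauge in its block at (259,204). Possible mix-ups are the smaller stand at (374,203) for the table, and the tape ring at (452,248) for a disc. I'll check the choice in a close crop and measure.

```bash
python3 - <<'E'
from h import *
import pickle
d=pickle.load(open("top0.pkl","rb"))
im=d["pixels"]
c=im[180:290,230:420]; cv2.imwrite("pics/crop1.png",cv2.resize(c,None,fx=4,fy=4,interpolation=cv2.INTER_CUBIC))
hsv=cv2.cvtColor(im,cv2.COLOR_BGR2HSV)
m=cv2.inRange(hsv,(8,40,120),(28,200,255)); m[:, :230]=0; m[:,420:]=0;m[:185]=0;m[290:]=0
n,l,s,ce=cv2.connectedComponentsWithStats(m)
for i in range(1,n):
    if s[i,4]>20: print(s[i],ce[i],onz(d,ce[i],.008),onz(d,ce[i],.033))
print("gauge",onz(d,(254,202),.14), onz(d,(262,206),.034))
for p in [(333,248),(374,203),(324,165),(203,194),(201,254),(452,248)]: print(p,onz(d,p,0.02))
print(d["camera_matrix"])
E
```

```text
[374 234  19  19 283] [383.22968198 243.20141343] [ 0.47019479 -0.17078209  0.008     ] [ 0.47040257 -0.1671253   0.033     ]
[324 245  18  14 106] [333.80188679 251.74528302] [ 0.44285721 -0.0201379   0.008     ] [ 0.44363152 -0.01960295  0.033     ]
gauge [0.58067081 0.20345555 0.14      ] [0.5786473  0.19837263 0.034     ]
(333, 248) [ 0.45443606 -0.01738304  0.02      ]
(374, 203) [ 0.59204916 -0.14154179  0.02      ]
(324, 165) [0.70844505 0.01211589 0.02      ]
(203, 194) [0.61523986 0.38387559 0.02      ]
(201, 254) [0.43198156 0.38284467 0.02      ]
(452, 248) [ 0.45769419 -0.37653237  0.02      ]
[[392.60310798   0.         320.94410081]
 [  0.         392.60310798 200.17991841]
 [  0.           0.           1.        ]]
```

View pics/crop1.png

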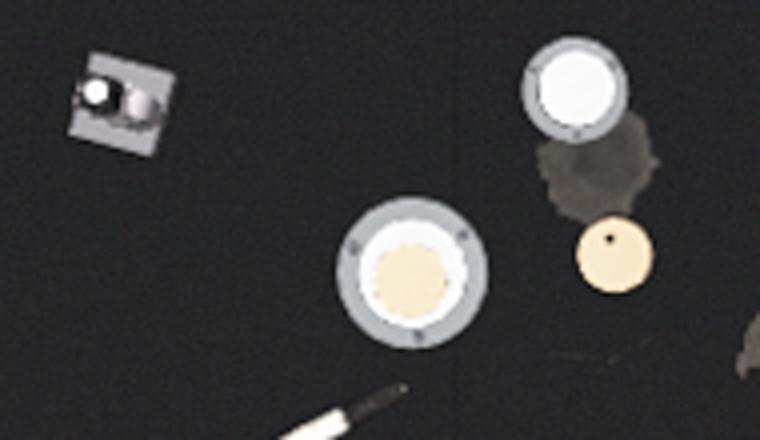

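The crop confirms it. The big table at (412,270) holds the plain disc, the loose disc with its dot is at (615,255), the small stand is the decoy, and the gauge stands in the tilted block at (122,105). All the positions are in reach and plausible. Next I'll go over the loose disc.

carry_out(steps=[[0.034,-0.022,0],[0.068,-0.044,0],[0.102,-0.066,0],[0.136,-0.088,0],[0.17,-0.11,0],[0.204,-0.132,0],[0.238,-0.154,0],[0.272,-0.176,0],[0.306,-0.198,0],[0.34,-0.22,0]])

```text
$.steps[0]: bad value
```

Rows need four numbers.

carry_out(steps=[[0.034,-0.022,0,0],[0.068,-0.044,0,0],[0.102,-0.066,0,0],[0.136,-0.088,0,0],[0.17,-0.11,0,0],[0.204,-0.132,0,0],[0.238,-0.154,0,0],[0.272,-0.176,0,0],[0.306,-0.198,0,0],[0.34,-0.22,0,0]])

```text
t: 0.98
ee_pos: [0.4128, -0.2322, 0.2562]
tool_rot: [3.141, 0.0, 0.254]
wrist_force: [0.3, -1.7, -0.3]
opening: 0.0855
grasp_force: 0.0
```

carry_out(steps=[[0.03,-0.02,0.03,0],[0.06,-0.04,0.05,0],[0.072,-0.046,0.07,0],[0.072,-0.046,0.09,0],[0.072,-0.046,0.09,0],[0.072,-0.046,0.09,0]])

```text
t: 1.48
ee_pos: [0.4692, -0.1709, 0.1649]
tool_rot: [-3.139, 0.003, 0.254]
wrist_force: [0.7, 0.2, -0.3]
opening: 0.0853
grasp_force: 0.0
```

```bash
python3 - <<'E'
from h import *
import pickle
d=grab("wrist"); cv2.imwrite("pics/w1.png",d["pixels"]); pickle.dump(d,open("w1.pkl","wb"))
o=arm.get_obs(); print(o["t"],o["ee_pos"],o["tool_rot"],o["wrist_force"])
E
```

```text
1.5333 [ 0.47000374 -0.17174541  0.1666775 ] [3.14144680e+00 2.88174395e-04 2.53494973e-01] [-0.46616228 -1.11109773  0.53207277]
```

View pics/w1.png

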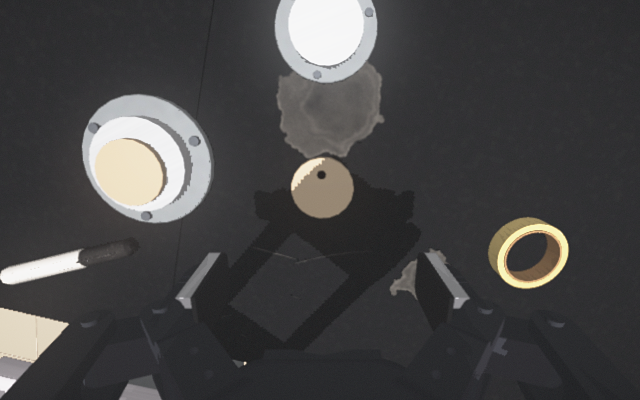

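The wrist view shows the loose disc at (322,188) with its dot at (321,174). The low disc on the big table is at (128,172), and the decoy stand at (325,25).

```bash
cat >> h.py <<'E'
def ell(im,box,lo=(8,30,60),hi=(30,200,255)):
    hsv=cv2.cvtColor(im,cv2.COLOR_BGR2HSV); m=cv2.inRange(hsv,lo,hi)
    k=np.zeros_like(m);x0,y0,x1,y1=box;k[y0:y1,x0:x1]=m[y0:y1,x0:x1]
    cs=cv2.findContours(k,cv2.RETR_EXTERNAL,cv2.CHAIN_APPROX_NONE)[0]
    return cv2.fitEllipse(cv2.convexHull(max(cs,key=cv2.contourArea)))
def circ(d,box,z,**k):
    "ellipse centre of a beige disc -> rim rays on plane z -> circle centre, diameter"
    e=ell(d["pixels"],box,**k)
    pts=cv2.ellipse2Poly((0,0),(1000,1000),0,0,350,10)/1000.
    a=np.deg2rad(e[2]);R=np.array([[np.cos(a),-np.sin(a)],[np.sin(a),np.cos(a)]])
    P=np.array([onz(d,R@(p*np.array(e[1])/2)+e[0],z) for p in pts])
    (c,r)=cv2.minEnclosingCircle(P[:,:2].astype(np.float32)); return e,P.mean(0),2*r
E
python3 - <<'E'
from h import *
import pickle
w=pickle.load(open("w1.pkl","rb"));t=pickle.load(open("top0.pkl","rb"))
for nm,bw,bt,z in (("loose",(280,145,365,230),(370,230,397,256),.008),("low",(88,132,168,212),(320,238,345,262),.033)):
    a=circ(w,bw,z);b=circ(t,bt,z,lo=(8,40,120));print(nm,a,b,"tri",tri((w,a[0][0]),(t,b[0][0])))
g=cv2.cvtColor(w["pixels"],cv2.COLOR_BGR2GRAY)[165:186,310:334]
ys,xs=np.nonzero(g<60);print("dot",xs.mean()+310,ys.mean()+165,len(xs),onz(w,(xs.mean()+310,ys.mean()+165),.008))
E
```

```text
loose (((321.8428649902344, 187.13662719726562), (62.56368637084961, 63.78349304199219), 90.91136932373047), array([ 0.46816114, -0.17032923,  0.008     ]), 0.058023177087306976) (((383.2203063964844, 243.19361877441406), (18.5981502532959, 19.053630828857422), 124.05750274658203), array([ 0.47024823, -0.17075425,  0.008     ]), 0.0578269325196743) tri [ 0.47027084 -0.16980861  0.01448593]
low (((130.20497131347656, 171.14927673339844), (64.03195190429688, 73.79029083251953), 123.0249252319336), array([ 0.44858959, -0.01552817,  0.033     ]), 0.05855708569288254) (((332.5139465332031, 251.2307891845703), (13.030562400817871, 17.523754119873047), 72.89240264892578), array([ 0.44513208, -0.01574916,  0.033     ]), 0.052520815283060074) tri [ 0.4465299  -0.0149122   0.03031608]
dot 321.0232558139535 174.58139534883722 43 [ 0.47947823 -0.16664519  0.008     ]
```

carry_out(steps=[[-0.001,-0.002,0.035,0],[-0.001,-0.002,0.07,0],[-0.001,-0.002,0.095,0],[-0.001,-0.002,0.11,0],[-0.001,-0.002,0.12,0],[-0.001,-0.002,0.125,0],[-0.001,-0.002,0.125,0],[-0.001,-0.002,0.125,0]], jaw=0.068)

```text
t: 2.2
ee_pos: [0.4697, -0.1707, 0.043]
tool_rot: [3.139, -0.002, 0.253]
wrist_force: [0.4, -0.2, 0.2]
opening: 0.0684
grasp_force: 0.0
```

```bash
python3 - <<'E'
from h import *
import pickle
d=grab("wrist"); cv2.imwrite("pics/w2.png",d["pixels"]); pickle.dump(d,open("w2.pkl","wb"))
o=arm.get_obs(); print(o["t"],o["ee_pos"],o["tool_rot"],o["wrist_force"],o["opening"])
E
```

```text
2.25 [ 0.46988706 -0.17068336  0.04324043] [ 3.13910034e+00 -2.77111040e-03  2.53356586e-01] [ 0.14901735 -0.27007888 -1.11835593] 0.06783902916380094
```

View pics/w2.png

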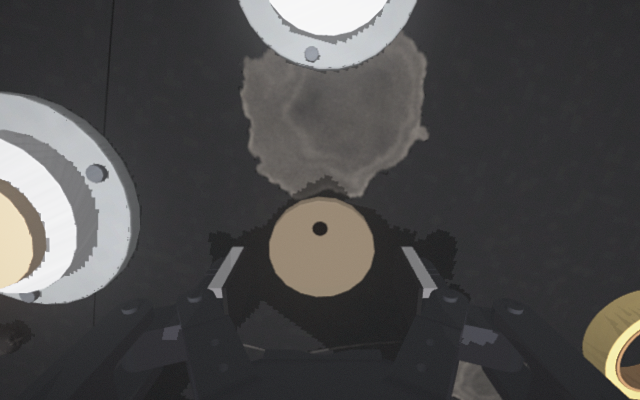

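The disc is at (322,247), centred between the finger pads at about x = 240 and 405. The dot is at (320,229).

```bash
python3 - <<'E'
from h import *
import pickle
w=pickle.load(open("w2.pkl","rb"))
e,c,D=circ(w,(265,190,380,302),.008);print(e,c,D)
g=cv2.cvtColor(w["pixels"],cv2.COLOR_BGR2GRAY)[218:240,308:332]
ys,xs=np.nonzero(g<60);q=onz(w,(xs.mean()+308,ys.mean()+218),.008);print("dot",q,q-c,np.linalg.norm(q-c))
w1=pickle.load(open("w1.pkl","rb"));print(tri((w1,(321.8,187.1)),(w,e[0])),tri((w1,(321.02,174.58)),(w,(xs.mean()+308,ys.mean()+218))))
dx=c[:2]-np.array([.46989,-.17068]);a=.2535
print(dx@[np.cos(a),np.sin(a)],dx@[np.sin(a),-np.cos(a)])
E
```

```text
((321.2696533203125, 246.7732391357422), (101.2469253540039, 106.33448791503906), 90.01620483398438) [ 0.46886949 -0.17039155  0.008     ] 0.05876681208610535
dot [ 0.47957021 -0.16672658  0.008     ] [0.01070072 0.00366497 0.        ] 0.01131094281836653
[ 0.467395   -0.17061917  0.00326497] [ 0.47940757 -0.16671196  0.00762125]
-0.0009155537341714821 -0.0005351646188530845
```

carry_out(steps=[[-0.0015,-0.0005,0.006,0],[-0.0015,-0.0005,0.012,0],[-0.0015,-0.0005,0.016,0],[-0.0015,-0.0005,0.019,0],[-0.0015,-0.0005,0.02,0],[-0.0015,-0.0005,0.02,0],[-0.0015,-0.0005,0.02,0],[-0.0015,-0.0005,0.02,0]])

```text
t: 2.92
ee_pos: [0.4672, -0.1698, 0.0215]
tool_rot: [3.141, -0.0, 0.254]
wrist_force: [0.0, 0.1, -0.9]
opening: 0.0685
grasp_force: 0.0
```

carry_out(steps=[[0,0,0,0],[0,0,0,0],[0,0,0,0],[0,0,0,0],[0,0,0,0],[0,0,0,0],[0,0,0,0],[0,0,0,0]], jaw=0.05)

```text
t: 3.58
ee_pos: [0.4678, -0.17, 0.0223]
tool_rot: [3.14, -0.002, 0.254]
wrist_force: [-1.0, 0.2, 4.8]
opening: 0.053
grasp_force: 63.1
```

carry_out(steps=[[0,0,-0.01,0],[0,0,-0.04,0],[0,-0.02,-0.07,0],[-0.015,-0.05,-0.1,0],[-0.03,-0.08,-0.1,0],[-0.045,-0.11,-0.1,0],[-0.05,-0.14,-0.1,0],[-0.055,-0.155,-0.1,0],[-0.055,-0.155,-0.1,0],[-0.055,-0.155,-0.1,0]])

```text
t: 4.42
ee_pos: [0.3746, -0.0331, 0.1215]
tool_rot: [3.141, -0.001, 0.256]
wrist_force: [0.8, 0.1, -0.4]
opening: 0.053
grasp_force: 62.9
```

```bash
python3 - <<'E'
from h import *
import pickle
d=grab("wrist"); cv2.imwrite("pics/w3.png",d["pixels"]); pickle.dump(d,open("w3.pkl","wb"))
o=arm.get_obs(); print(o["t"],o["ee_pos"],o["tool_rot"],o["wrist_force"],o["opening"],o["grasp_force"])
E
```

```text
4.4667 [ 0.37515565 -0.03372296  0.12156688] [ 3.14053470e+00 -6.43863906e-04  2.54331568e-01] [0.14745784 0.31646812 0.88499891] 0.05314657880813985 62.92592167854309
```

View pics/w3.png

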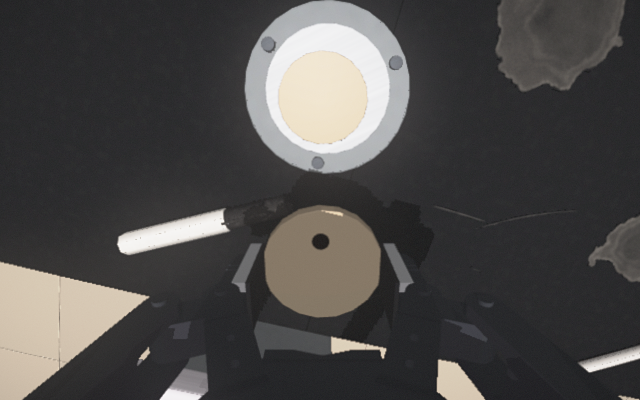

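The held disc is at (322,262) with its dot up at (320,241). The low disc is at (322,97) on the table centred at about (327,87).

```bash
python3 - <<'E'
from h import *
import pickle
w=pickle.load(open("w3.pkl","rb"));a=.2543;ex=np.array([np.cos(a),np.sin(a)]);ey=np.array([np.sin(a),-np.cos(a)])
hsv=cv2.cvtColor(w["pixels"],cv2.COLOR_BGR2HSV);print(hsv[97,322],hsv[40,322],hsv[280,320],hsv[213,330])
tcp=np.array([.37516,-.03372])
for lo in ((8,25,100),(8,35,100)):
    e,c,D=circ(w,(268,40,380,152),.033,lo=lo);print("low",e,c,D,(c[:2]-tcp)@ex,(c[:2]-tcp)@ey)
e,c,D=circ(w,(263,195,384,320),.1213-.0143,lo=(5,20,60));print("held",e,c,D,(c[:2]-tcp)@ex,(c[:2]-tcp)@ey)
g=cv2.cvtColor(w["pixels"],cv2.COLOR_BGR2GRAY)[228:254,306:336]
ys,xs=np.nonzero(g<60);q=onz(w,(xs.mean()+306,ys.mean()+228),.107);print("dot",xs.mean()+306,ys.mean()+228,q,(q[:2]-tcp)@ex,(q[:2]-tcp)@ey)
w1=pickle.load(open("w1.pkl","rb"))
el=ell(w1["pixels"],(88,132,168,212),lo=(8,35,100));el3=ell(w["pixels"],(268,40,380,152),lo=(8,35,100));print("tri low",tri((w1,el[0]),(w,el3[0])))
E
```

```text
[ 20  34 241] [120   1 242] [ 17  63 134] [ 16  62 189]
low ((322.5661926269531, 96.99995422363281), (88.7422866821289, 92.85350799560547), 0.10823232680559158) [ 0.447737   -0.01423713  0.033     ] 0.0553339421749115 0.07514415900382122 -0.0005982453802593583
low ((322.60357666015625, 97.2451400756836), (87.74220275878906, 92.53741455078125), 3.5419881343841553) [ 0.44760412 -0.01429249  0.033     ] 0.055180322378873825 0.0750016284537071 -0.0005780972217726661
held ((322.0518493652344, 261.2191162109375), (113.43553924560547, 119.87689971923828), 90.02873229980469) [ 0.37612676 -0.0326322   0.107     ] 0.05887972563505173 0.0012093268792954294 -0.0008096088942332352
dot 320.21319796954316 241.1522842639594 [ 0.3865711  -0.02904078  0.107     ] 0.012221253109620866 -0.0016580719369933233
tri low [ 0.44811992 -0.01416321  0.03051984]
```

carry_out(steps=[[0.025,0,0,0],[0.05,0,0,0],[0.07,0,0.01,0],[0.0755,0,0.03,0],[0.0755,0,0.045,0],[0.0755,0,0.054,0],[0.0755,0,0.06,0],[0.0755,0,0.062,0],[0.0755,0,0.062,0],[0.0755,0,0.062,0]])

```text
t: 5.3
ee_pos: [0.4485, -0.0149, 0.06]
tool_rot: [3.141, -0.001, 0.253]
wrist_force: [0.4, 0.6, -0.4]
opening: 0.0529
grasp_force: 62.9
```

carry_out(steps=[[0,0,0.001,0],[0,0,0.002,0],[0,0,0.003,0],[0,0,0.003,0],[0,0,0.003,0],[0,0,0.003,0]])

```text
t: 5.8
ee_pos: [0.448, -0.0145, 0.0564]
tool_rot: [3.141, -0.0, 0.254]
wrist_force: [0.4, 0.4, -0.3]
opening: 0.0528
grasp_force: 62.9
```

carry_out(steps=[[0,0,0.0005,0],[0,0,0.001,0],[0,0,0.001,0],[0,0,0.001,0],[0,0,0.001,0]])

```text
t: 6.22
ee_pos: [0.448, -0.0145, 0.0554]
tool_rot: [3.141, -0.0, 0.254]
wrist_force: [0.4, 0.5, 0.4]
opening: 0.053
grasp_force: 63.1
```

```bash
python3 - <<'E'
from h import *
import pickle
d=grab("wrist"); pickle.dump(d,open("w4.pkl","wb")); cv2.imwrite("pics/w4.png",d["pixels"])
o=arm.get_obs(); print(o["ee_pos"],o["wrist_force"])
E
```

```text
[ 0.44807641 -0.01449785  0.05536138] [-0.36147007 -0.12839442  0.03415111]
```

View pics/w4.png

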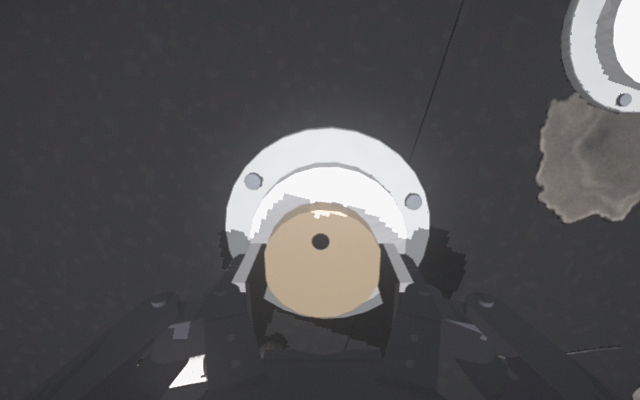

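The disc sits over the table at (322,262), with its dot at (320,241). I'll lower it until it touches.

carry_out(steps=[[0,0,0.0005,0],[0,0,0.0005,0],[0,0,0.001,0],[0,0,0.001,0],[0,0,0.001,0]])

```text
t: 6.68
ee_pos: [0.4481, -0.0145, 0.0553]
tool_rot: [3.141, -0.0, 0.254]
wrist_force: [-3.2, 0.7, 6.8]
opening: 0.0527
grasp_force: 63.7
```

carry_out(steps=[[0,0,-0.0005,0],[0,0,-0.0005,0],[0,0,-0.0005,0],[0,0,-0.0005,0]])

```text
t: 7.02
ee_pos: [0.4481, -0.0145, 0.0553]
tool_rot: [3.141, -0.0, 0.254]
wrist_force: [-2.6, 0.6, 5.4]
opening: 0.0529
grasp_force: 63.6
```

carry_out(steps=[[0,0,0,0],[0,0,0,0],[0,0,0,0],[0,0,0,0],[0,0,0,0]], jaw=0.07)

```text
t: 7.43
ee_pos: [0.4478, -0.0145, 0.0545]
tool_rot: [-3.141, 0.0, 0.254]
wrist_force: [0.0, -0.8, 0.2]
opening: 0.0698
grasp_force: 0.0
```

carry_out(steps=[[0,0,-0.01,0],[0,0,-0.03,0],[0,0,-0.06,0],[-0.02,0,-0.08,0],[-0.04,0,-0.09,0],[-0.055,0,-0.1,0],[-0.055,0,-0.1,0],[-0.055,0,-0.1,0]])

```text
t: 8.1
ee_pos: [0.3952, -0.0285, 0.1561]
tool_rot: [3.14, -0.003, 0.253]
wrist_force: [0.2, 0.4, 0.4]
opening: 0.0703
grasp_force: 0.0
```

```bash
python3 - <<'E'
from h import *
import pickle
d=grab("wrist"); pickle.dump(d,open("w5.pkl","wb")); cv2.imwrite("pics/w5.png",d["pixels"])
o=arm.get_obs(); print(o["t"],o["ee_pos"],o["tool_rot"],o["wrist_force"])
E
```

```text
8.15 [ 0.39517551 -0.02832311  0.15526419] [ 3.14097822e+00 -1.69853554e-03  2.53463244e-01] [ 1.28583286 -0.87270951  0.47040639]
```

View pics/w5.png

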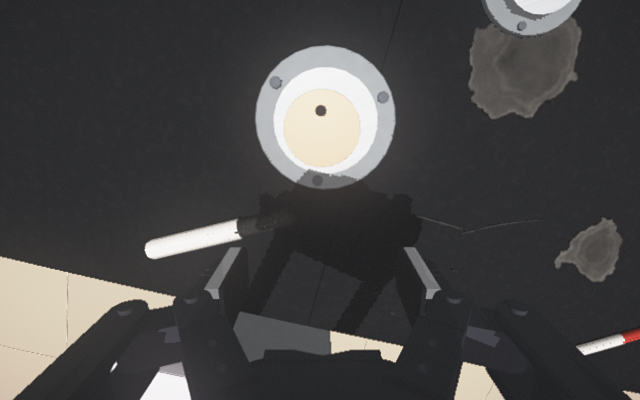

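The disc lies on the stack at (322,127), with its dot at (320,111). The edges look flush and no rim of the lower disc shows.

```bash
python3 - <<'E'
from h import *
import pickle
w=pickle.load(open("w5.pkl","rb"))
e,c,D=circ(w,(275,82,368,175),.041,lo=(8,28,100));print(e,c,D)
g=cv2.cvtColor(w["pixels"],cv2.COLOR_BGR2GRAY)[100:122,310:332]
ys,xs=np.nonzero(g<110);p=(xs.mean()+310,ys.mean()+100);q=onz(w,p,.041);print("dot",p,len(xs),q,q-c,np.linalg.norm(q-c))
w4=pickle.load(open("w4.pkl","rb"))
print("tri dot",tri((w4,(320.2,241.2)),(w,p)))
t=grab("top");pickle.dump(t,open("top1.pkl","wb"))
g=t["pixels"][185:225,238:285];cv2.imwrite("pics/t1.png",cv2.resize(g,None,fx=12,fy=12,interpolation=cv2.INTER_CUBIC))
h=cv2.cvtColor(t["pixels"],cv2.COLOR_BGR2HSV)
print(c[0]-.5, )
E
```

```text
((321.4781799316406, 127.60281372070312), (75.76637268066406, 77.35568237304688), 4.09609317779541) [ 0.44853767 -0.01418186  0.041     ] 0.05471682548522949
dot (np.float64(320.3466666666667), np.float64(110.22666666666666)) 75 [ 0.46043469 -0.01028295  0.041     ] [1.18970129e-02 3.89890800e-03 1.38777878e-17] 0.012519600567720605
tri dot [ 0.46045748 -0.01028462  0.04199881]
-0.051462327053523715
```

View pics/t1.png

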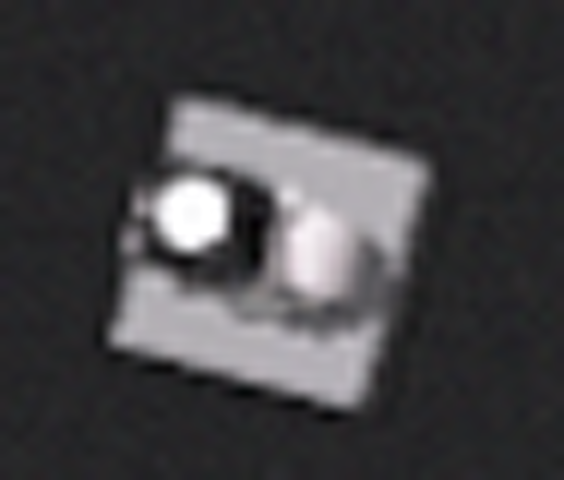

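The crop shows the rest block turned by about 14°: its corners are (180,95), (432,158), (365,408) and (112,342). The handle is at the left and the dial faces right, towards -y. I'll go above the gauge with the tool turned square to it.

carry_out(steps=[[0.01,-0.005,-0.03,-0.11],[0.03,-0.02,-0.06,-0.22],[0.06,-0.045,-0.085,-0.33],[0.09,-0.065,-0.085,-0.44],[0.12,-0.085,-0.085,-0.55],[0.15,-0.11,-0.085,-0.66],[0.18,-0.13,-0.085,-0.77],[0.21,-0.15,-0.085,-0.88],[0.234,-0.173,-0.085,-0.99],[0.234,-0.173,-0.085,-1.073]], jaw=0.06)

```text
t: 9.03
ee_pos: [0.58, 0.2032, 0.2356]
tool_rot: [-3.137, -0.001, 1.337]
wrist_force: [-1.1, -0.7, -0.5]
opening: 0.0601
grasp_force: 0.0
```

carry_out(steps=[[0,0,0,0],[0,0,0,0]])

```text
t: 9.2
ee_pos: [0.5779, 0.1984, 0.2379]
tool_rot: [-3.139, 0.002, 1.325]
wrist_force: [-0.2, -0.2, 0.2]
opening: 0.0603
grasp_force: 0.0
```

```bash
python3 - <<'E'
from h import *
import pickle
d=grab("wrist"); pickle.dump(d,open("w6.pkl","wb")); cv2.imwrite("pics/w6.png",d["pixels"])
o=arm.get_obs(); print(o["t"],o["ee_pos"],o["tool_rot"],o["wrist_force"])
E
```

```text
9.25 [0.5777409  0.19782667 0.23864444] [-3.14004244e+00  1.22954488e-03  1.32481734e+00] [ 0.15441951 -0.45390207  0.33115932]
```

View pics/w6.png

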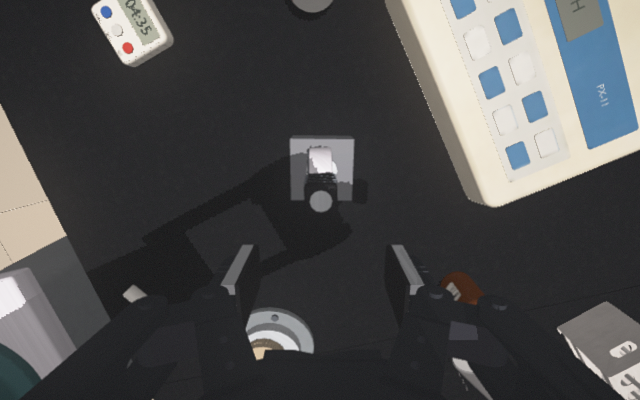

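The gauge is aligned with the tool. Its handle top is at (320,201), the dial case is at (320,163), and the block spans (290..354, 136..200).

```bash
python3 - <<'E'
from h import *
import pickle
w=pickle.load(open("w6.pkl","rb"));t=pickle.load(open("top1.pkl","rb"))
g=cv2.cvtColor(w["pixels"],cv2.COLOR_BGR2GRAY)
k=np.zeros_like(g);k[186:216,305:336]=(g[186:216,305:336]>85)
n,l,s,ce=cv2.connectedComponentsWithStats(k);i=l[201,320];pw=ce[i];print(s[i],pw)
gt=cv2.cvtColor(t["pixels"],cv2.COLOR_BGR2GRAY);k=np.zeros_like(g);k[196:210,246:258]=gt[196:210,246:258]>185
n,l,s,ce=cv2.connectedComponentsWithStats(k);i=l[202,254];pt=ce[i];print(s[i],pt)
x=tri((w,pw),(t,pt));print("tri",x,onz(w,pw,.141),onz(t,pt,.141))
# block top corners in wrist view
hsv=cv2.cvtColor(w["pixels"],cv2.COLOR_BGR2HSV)
for p in ((290,138),(354,138),(354,201),(290,199)): print(onz(w,p,.034))
o=x[:2]-np.array([.57774,.19783]);a=1.3248;print(o@[np.cos(a),np.sin(a)],o@[np.sin(a),-np.cos(a)])
E
```

```text
[310 191  22  21 375] [320.43733333 200.84533333]
[251 200   6   6  26] [253.65384615 202.34615385]
tri [0.57856297 0.20458889 0.14094924] [0.5775186 0.2049945 0.141    ] [0.57961163 0.20420215 0.141     ]
[0.55503358 0.24387271 0.034     ]
[0.61705352 0.22838097 0.034     ]
[0.60288758 0.1639761  0.034     ]
[0.53778618 0.18246924 0.034     ]
0.006755827771542155 -0.0008477482191295507
```

carry_out(steps=[[0.007,-0.0005,0.02,0],[0.007,-0.0005,0.045,0],[0.007,-0.0005,0.07,0],[0.007,-0.0005,0.085,0],[0.007,-0.0005,0.098,0],[0.007,-0.0005,0.107,0],[0.007,-0.0005,0.11,0],[0.007,-0.0005,0.11,0],[0.007,-0.0005,0.11,0]])

```text
t: 10.0
ee_pos: [0.5796, 0.2048, 0.131]
tool_rot: [3.14, -0.001, 1.326]
wrist_force: [0.2, 0.4, 0.2]
opening: 0.0599
grasp_force: 0.0
```

carry_out(steps=[[0,0,0,0],[0,0,0,0],[0,0,0,0],[0,0,0,0],[0,0,0,0],[0,0,0,0],[0,0,0,0],[0,0,0,0]], jaw=0.015)

```text
t: 10.67
ee_pos: [0.5793, 0.2052, 0.131]
tool_rot: [3.14, -0.001, 1.327]
wrist_force: [-1.9, 0.5, 6.4]
opening: 0.0233
grasp_force: 59.2
```

carry_out(steps=[[0,0,-0.005,0],[0,0,-0.012,0],[0,0,-0.02,0],[0,0,-0.03,0],[0,0,-0.04,0],[0,0,-0.05,0],[0,0,-0.06,0],[0,0,-0.07,0],[0,0,-0.07,0],[0,0,-0.07,0]])

```text
t: 11.5
ee_pos: [0.5795, 0.2049, 0.2012]
tool_rot: [3.139, -0.001, 1.327]
wrist_force: [-0.8, 0.1, -3.7]
opening: 0.0232
grasp_force: 58.9
```

```bash
python3 - <<'E'
from h import *
import pickle
d=grab("wrist"); pickle.dump(d,open("w7.pkl","wb")); cv2.imwrite("pics/w7.png",d["pixels"])
s=grab("scene"); pickle.dump(s,open("s7.pkl","wb"));t=grab("top");pickle.dump(t,open("t7.pkl","wb"))
o=arm.get_obs(); print(o["t"],o["ee_pos"],o["tool_rot"],o["wrist_force"],o["opening"],o["grasp_force"])
p=o["ee_pos"]
print(proj(s,p-[0,0,.119]),proj(s,p),proj(t,p-[0,0,.119]),proj(d,p-[0,0,.119]))
x,y=proj(s,p-[0,0,.06]).astype(int);c=s["pixels"][max(0,y-50):y+50,x-60:x+60]
c=cv2.resize(c,(600,500),interpolation=cv2.INTER_CUBIC)
cv2.imwrite("pics/c7.png",c);print(x,y)
E
```

```text
11.65 [0.57856172 0.20470108 0.198768  ] [-3.13995927e+00  9.58060997e-04  1.32684032e+00] [-0.29634474  0.20819915 -4.08646976] 0.023323772962661152 58.84414494037628
[294.93724992 162.87441591] [293.15370349 133.13720062] [257.30117826 204.67914425] [321.33370015 200.22284747]
294 148
```

View pics/w7.png

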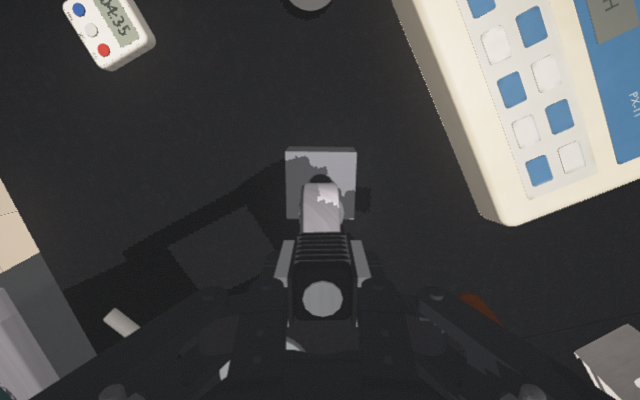

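The gauge is lifted: its handle top is at (322,299) between the pads, and the block's hole is free at (320,180). That was picture 11, one over the limit of ten, so I'll view no more and work from numbers only.

```bash
python3 - <<'E'
from h import *
import pickle
w=pickle.load(open("w7.pkl","rb"));a=1.3268;ex=np.array([np.cos(a),np.sin(a)]);ey=np.array([np.sin(a),-np.cos(a)])
g=cv2.cvtColor(w["pixels"],cv2.COLOR_BGR2GRAY);k=np.zeros_like(g);k[275:324,298:346]=g[275:324,298:346]>85
n,l,s,ce=cv2.connectedComponentsWithStats(k);i=l[299,322];print(s[i],ce[i])
tcp=np.array([.5790,.2048,.2005])
q=onz(w,ce[i],tcp[2]+.010);d=(q-tcp)[:2];print("top off",d@ex,d@ey,q)
# far end: silhouette of the case bottom against tcp axis
t=np.array([.46043,-.01028])-np.array([.5790,.2048]);print("to dot",t@ex,t@ey)
E
```

```text
[ 303  281   40   36 1099] [322.18744313 298.47133758]
top off -0.0005187630998053531 3.17020220247027e-05 [0.57890544 0.20428894 0.2105    ]
to dot -0.2373538286471178 -0.06309842570583388
```

carry_out(steps=[[-0.02,-0.005,0,0],[-0.055,-0.0145,0,0],[-0.09,-0.024,0,0],[-0.125,-0.0335,0,0],[-0.16,-0.043,0,0],[-0.19,-0.051,0,0],[-0.215,-0.057,0,0],[-0.23,-0.061,0,0],[-0.237,-0.063,0,0],[-0.237,-0.063,0,0]])

```text
t: 12.48
ee_pos: [0.4598, -0.0109, 0.1994]
tool_rot: [-3.141, 0.0, 1.325]
wrist_force: [-0.4, 0.6, -3.4]
opening: 0.0234
grasp_force: 59.4
```

carry_out(steps=[[0,0,0.008,0],[0,0,0.015,0],[0,0,0.02,0],[0,0,0.023,0],[0,0,0.023,0],[0,0,0.023,0],[0,0,0.023,0]])

```text
t: 13.07
ee_pos: [0.4609, -0.0097, 0.1769]
tool_rot: [3.141, -0.0, 1.327]
wrist_force: [0.1, -0.8, -3.3]
opening: 0.0232
grasp_force: 59.5
```

```bash
python3 - <<'E'
from h import *
import pickle
P=[];R=[];F=[];C=[]
for i in range(6):
    d=grab("wrist");o=arm.get_obs();P.append(o["ee_pos"]);R.append(o["tool_rot"]);F.append(o["wrist_force"])
    g=cv2.cvtColor(d["pixels"],cv2.COLOR_BGR2GRAY);k=np.zeros_like(g);k[275:324,298:346]=g[275:324,298:346]>85
    n,l,s,ce=cv2.connectedComponentsWithStats(k);C.append(ce[l[299,322]])
pickle.dump(d,open("w8.pkl","wb"));pickle.dump(grab("scene"),open("s8.pkl","wb"));
p=np.mean(P,0);print(o["t"],p,np.std(P,0),R[-1],np.mean(F,0),np.mean(C,0),o["opening"],o["grasp_force"])
a=R[-1][2];ex=np.array([np.cos(a),np.sin(a)]);ey=np.array([np.sin(a),-np.cos(a)])
t=np.array([.46043,-.01028])-p[:2];print("to dot",t@ex+.0005,t@ey)
# stack in this wrist view?
print("dot px",proj(d,[.46043,-.01028,.041]),"foot",proj(d,p-[0,0,.121]))
E
```

```text
13.3667 [ 0.46086765 -0.00991732  0.17716262] [7.04852232e-05 7.60819812e-05 5.46961817e-05] [3.14100880e+00 5.19383595e-05 1.32675465e+00] [-0.12891662  0.23316883 -3.15202399] [322.08651753 298.04214755] 0.022959318157881266 59.49363827705383
to dot 4.2320259121934076e-05 -0.0003370486452978186
dot px [322.29786842 194.72303356] foot [322.74113478 199.5519123 ]
```

carry_out(steps=[[0,0,0.003,0],[0,0,0.006,0],[0,0,0.009,0],[0,0,0.011,0],[0,0,0.012,0],[0,0,0.012,0],[0,0,0.012,0]])

```text
t: 14.0
ee_pos: [0.4606, -0.01, 0.1647]
tool_rot: [-3.142, 0.0, 1.327]
wrist_force: [-0.2, 0.5, -3.1]
opening: 0.0232
grasp_force: 59.5
```

carry_out(steps=[[0,0,0.0005,0],[0,0,0.001,0],[0,0,0.0015,0],[0,0,0.0015,0],[0,0,0.0015,0],[0,0,0.0015,0]])

```text
t: 14.5
ee_pos: [0.4608, -0.01, 0.1636]
tool_rot: [3.141, 0.0, 1.327]
wrist_force: [0.1, -0.1, -1.1]
opening: 0.0232
grasp_force: 59.6
```

Contact has begun, about 2 N on the pin. I'll go on in small steps.

carry_out(steps=[[0,0,0.0005,0],[0,0,0.001,0],[0,0,0.001,0],[0,0,0.001,0],[0,0,0.001,0]])

```text
t: 14.92
ee_pos: [0.4608, -0.01, 0.1627]
tool_rot: [3.141, -0.0, 1.327]
wrist_force: [-1.4, 0.3, 1.1]
opening: 0.0233
grasp_force: 60.0
```

carry_out(steps=[[0,0,0.0003,0],[0,0,0.0005,0],[0,0,0.0005,0],[0,0,0.0005,0]])

```text
t: 15.25
ee_pos: [0.4608, -0.01, 0.1621]
tool_rot: [3.141, -0.0, 1.327]
wrist_force: [0.5, 0.3, 2.9]
opening: 0.0231
grasp_force: 60.1
```

carry_out(steps=[[0,0,0.0002,0],[0,0,0.0004,0],[0,0,0.0004,0],[0,0,0.0004,0],[0,0,0.0004,0]])

```text
t: 15.67
ee_pos: [0.4609, -0.01, 0.162]
tool_rot: [3.141, -0.0, 1.327]
wrist_force: [-0.5, -0.0, 5.8]
opening: 0.0234
grasp_force: 60.5
```

```bash
python3 - <<'E'
from h import *
F=[];P=[];R=[]
for i in range(6):
    d=grab("scene");o=arm.get_obs();F.append(o["wrist_force"]);P.append(o["ee_pos"]);R.append(o["tool_rot"])
print(np.round(F,2),np.mean(F,0),np.mean(P,0),R[-1],o["wrist_torque"],o["t"])
E
```

```text
[[-0.75  0.2   5.1 ]
 [-1.02  0.11  4.55]
 [-0.69  0.52  4.51]
 [-1.08 -0.03  5.06]
 [-1.02 -0.19  5.8 ]
 [-0.67  0.27  4.34]] [-0.87190095  0.14842565  4.89237131] [ 0.46085264 -0.0099671   0.16195915] [ 3.14071120e+00 -3.88084289e-05  1.32678392e+00] [0.0812535 0.191224  0.025312 ] 15.9667
```

carry_out(steps=[[0,0,0.0002,0],[0,0,0.0002,0],[0,0,0.0002,0],[0,0,0.0002,0],[0,0,0.0002,0],[0,0,0.0002,0]])

```text
t: 16.47
ee_pos: [0.4609, -0.01, 0.1619]
tool_rot: [3.141, -0.0, 1.327]
wrist_force: [-1.0, 0.5, 6.2]
opening: 0.0233
grasp_force: 60.7
```

```bash
python3 - <<'E'
from h import *
F=[]
for i in range(5):
    grab("scene");o=arm.get_obs();F.append(o["wrist_force"][2])
m=np.mean(F);print(m,o["ee_pos"],o["grasp_force"])
if 3<m<12: print(ticket.job_done())
E
```

```text
5.583414888154646 [ 0.46085416 -0.00994862  0.16195725] 60.71380376815796
the job is handed in; nothing more can be done
None
```

I stacked the discs and handed the job in with the gauge gripped upright on the ink dot, pressing with about 9 N; no verdict came back, its centring on the dot is worked out from earlier measurements because the foot hides the dot, and I viewed 11 pictures, one over the limit of 10.

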